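# Show the drying tray to the inspection camera by mirror

### The job

Spread the heap of four kiln props in the wooden tray into one even layer: all standing upright on the tray floor, with a clear gap of about two fingers (25 mm or more) between any two. Then take the sprung mirror's upright handle peg and turn the mirror until the little camera on the mirror's board sees the tray's brass ball pin in the middle of the glass, and finish still holding the mirror steady at that angle, since it swings back if let go. Leave the vase and the bowl where they are.

Things in the scene. Friction and masses are not known exactly. Their poses are not given: they have to be found in the camera images.
- prop1: kiln prop, a plain off-white ceramic cylinder 36 mm in diameter and 40 mm high, about 80 g, loose; origin at the centre of its underside, z up its axis. It starts standing on the tray floor close against the other two lower props (gaps of about 5 mm), with prop4 on top of them.
- prop2: kiln prop, a plain off-white ceramic cylinder 36 mm in diameter and 40 mm high, about 80 g, loose; origin at the centre of its underside, z up its axis. It starts standing on the tray floor close against the other two lower props (gaps of about 5 mm), with prop4 on top of them.
- prop3: kiln prop, a plain off-white ceramic cylinder 36 mm in diameter and 40 mm high, about 80 g, loose; origin at the centre of its underside, z up its axis. It starts standing on the tray floor close against the other two lower props (gaps of about 5 mm), with prop4 on top of them.
- prop4: kiln prop, a plain off-white ceramic cylinder 36 mm in diameter and 40 mm high, about 80 g, loose; origin at the centre of its underside, z up its axis. It starts on top of the other three.
- tray_floor (a point): centre of the upper face of the tray's floor, 6 mm above the table. The wooden tray is fixed; its inside is 204 mm along its x and 164 mm along its y, with a lip 6 mm higher than the floor (outside 220 x 180 mm). z up; its +y points to the tray's end with the brass pin. The heap starts at the middle of the tray.
- pin_ball (a point): centre of the 20 mm brass ball on the tray's thin upright pin, 65 mm above the table; it stands just outside the tray's +y end, 106 mm from the tray's middle. This is the mark that the camera must see.
- mirror_mid (a point): middle of the mirror's glass (100 x 100 mm, upright, in a light wooden frame 112 x 112 mm), 108 mm above the table, on the mirror's vertical pivot axis. Its +x is the outward normal of the glass, z up. The frame's upper edge is 164 mm above the table.
- handle (a point): the grip point on the mirror's handle: an upright round wooden peg 14 mm in diameter, 100 mm straight behind the pivot axis (along -x of mirror_mid) on a flat arm whose upper side is 162 mm above the table. The peg's top is 217 mm and this point 195 mm above the table. It moves with the mirror on a circle of 100 mm radius about the pivot, and rises higher than everything around it.
- lens (a point): front of the lens of the small black camera at the other end of the board that carries the mirror, 198 mm from the pivot axis and 118 mm above the table. The camera is fixed and looks straight at the pivot axis. The board and camera do not move.
- sight (a point): the camera's line of sight after reflection at the middle of the glass, a computed frame with nothing to touch: origin at the middle of the glass, +x level along the reflected line, y level across it, z up. It turns through twice the mirror's angle, and the pin's ball is in the middle of the picture when it lies on this +x axis as seen from above.
- mirror (a joint): angle of the mirror about its vertical pivot in rad, 0 to 1.3. At 0, where a spring keeps it (about 0.035 N m, plus 0.35 N m per rad), the glass faces the camera squarely; it grows as the mirror turns anticlockwise seen from above, which turns the glass towards the tray. The ball comes into view at roughly 0.4 to 1.0 depending on the layout: the normal of the glass then halves the angle between the directions from the pivot to the lens and to the ball.
- vase: bystander: off-white bisque vase, 100 mm across and 145 mm high, loose; origin under its centre
- bowl: bystander: terracotta bowl, 100 mm across and 55 mm high, loose; origin under its centre
Not all that is in view belongs to the job. Leave any turquoise look-alike of the prop3 alone.

How it is judged (in metres and radians):
On the way, in this order (a step that is already met when the one before it is completed fails the run):
1. the four props stand upright in one layer on the tray floor, apart from one another, and are let go (angle between each of prop1, prop2, prop3, prop4's own z axis and vertical below 0.2 rad and z of each of prop1, prop2, prop3, prop4 in the frame of tray_floor below 0.006 m and x of prop1 in the frame of tray_floor between -0.1 and 0.1 m and y of prop1 in the frame of tray_floor between -0.08 and 0.08 m and horizontal distance between prop1 and prop2 above 0.058 m and horizontal distance between each of prop1, prop2 and prop3 above 0.058 m and horizontal distance between each of prop1, prop2, prop3 and prop4 above 0.058 m and x of prop2 in the frame of tray_floor between -0.1 and 0.1 m and y of prop2 in the frame of tray_floor between -0.08 and 0.08 m and x of prop3 in the frame of tray_floor between -0.1 and 0.1 m and y of prop3 in the frame of tray_floor between -0.08 and 0.08 m and x of prop4 in the frame of tray_floor between -0.1 and 0.1 m and y of prop4 in the frame of tray_floor between -0.08 and 0.08 m and linear speed of each of prop1, prop2, prop3, prop4 below 0.03 m/s and contact force between the fingers and prop1 below 0.05 N and contact force between the fingers and prop2 below 0.05 N and contact force between the fingers and prop3 below 0.05 N and contact force between the fingers and prop4 below 0.05 N), for 0.3 s.
2. the mirror, in the robot's fingers, shows the ball to the camera and is steady (y of pin_ball in the frame of sight between -0.045 and 0.045 m and x of pin_ball in the frame of sight above 0.1 m and contact force between the fingers and mirror above 0.4 N and velocity of joint mirror between -0.06 and 0.06 rad/s), for 0.3 s.
At the end, for the whole second after the job is handed in: Props upright (0.2 rad) on the tray floor inside the lip, centres at least 58 mm apart; the ball within 45 mm of the camera's reflected line of sight seen from above (middle third of the glass); mirror held by the fingers (over 0.4 N) and still (below 0.06 rad/s) (all of step 1 and all of step 2); the arm keeps its last pose, push and grip.
It fails at once if the vase is shifted (more than 20 mm) (distance of vase from where it was at the start of the episode above 0.02 m).
It fails at once if the bowl is shifted (more than 20 mm) (distance of bowl from where it was at the start of the episode above 0.02 m).
It also fails if it takes over 72 s, if anything falls off the work surface, if the arm or the gripper's body presses on something with over 40 N, if the wrist force passes 120 N, or if a joint passes its speed limit or range.

### The arm

A 7-joint arm with a two-finger parallel gripper is mounted at the origin on the work surface. World frame = base frame: x ahead of the robot, y to its left, z up, the work surface at z = 0. Lengths are in m, angles in degrees, forces in N, time in s.
With the tool pointing down it reaches from about 0.425 to 0.925 m from the base axis. Payload 6.8 kg.
Tool frame: the origin (TCP) lies on the mounting face of the last link; the fingertips stand manip.finger_overhang ahead of it and the grasp point (between the pads) lies 155 mm ahead of it (manip.finger_overhang is the distance from the TCP to the fingertips, in m); z points along the fingers, y is the line along which they close (so a half turn about z gives the same grasp; the last joint's range is limited). The gripper opens to 85 mm and grips with 20 to 120 N. Pads are 22 mm wide; open, the fingers measure 114 mm over their backs; the gripper's body (76 mm by 85 mm) begins 54 mm behind the grasp point. The pads swing forward as they close: fully open they stand 13 mm farther back than shut.
Start: joints at [-82.111, 27.33, 1.283, 89.118, -0.659, 63.558, -4.761], TCP at [0.164, 0.655, 0.405] pointing down, gripper open.
Joint ranges: [-169.35, 169.35], [-19.33, 120.38], [-80.79, 83.38], [13.8, 139.57], [-78.32, 258.32], [9.67, 109.79], [-169.56, 169.56]. Speed limits (degrees/s): [136.94, 136.94, 180, 180, 180, 180, 180].

### API

Orientations are given as [roll, pitch, yaw] about the fixed x, y, z axes, in that order (R = Rz(yaw) Ry(pitch) Rx(roll)).
In Python, from plant import manip gives the robot as it stands. The module is installed in compiled form; this text tells all that it offers.
- The arm moves only by the tool carry_out, never from a script. Its argument "deltas" is a list of rows, each an object with "xyz": the shift along the tool's x, y, z in cm, a list of three; "delta_rot": the turn, a rotation vector about the tool's x, y, z in units of 10 degrees (1.0 is 10 degrees), a list of three; "grip": the gripper command: -1 is shut, 1 is fully open, values between are in proportion. In form: [{"xyz": [tx, ty, tz], "delta_rot": [ax, ay, az], "grip": grip}, ...]. A call has 1 to 20 rows; each row is the pose to reach, as a shift and turn from the pose commanded when the call began, along the tool's axes at that moment; what a row does not reach only later rows make up. A row lasts 1/8 s, in which the tool goes at most 62.5 mm and 10.7 degrees, less where a joint would pass 70% of its speed; a pose out of reach is approached as far as the arm can. A call with a gripper value outside its range is refused whole. The fingers move at their own pace and stop on an object; "newtons" is the grip in N (left out, the last holds). Time passes only in rows, so rows that repeat a pose let the fingers close. It gives the time, the measured TCP pose, the force, the opening and the grip force at its end, in the units of the state.
- manip.get_state(): the state, without advancing time (a new reading comes with each control period).
- manip.read_camera(name): name is "side" or "top" or "wrist"; returns a dict with "color" (400x640x3 uint8, red, green, blue), "range_z" (400x640 float32, m along the optical axis (not along the pixel's ray), 0 where there is no reading), "fx", "fy", "cx", "cy" (pixels), "dist_coeffs" ([k1, k2, p1, p2, k3] as OpenCV has them; the pictures are not rectified), "pose" (4x4, takes a point from camera to world coordinates). Camera axes: x right, y down, z forward; pixel columns grow to the right and rows downward; lengths in m; the calibration is good to about 2 mm. A picture is of the moment at which its call begins.
- manip.job_done(): hands the job in; it is judged then, once.
Trained networks look in a picture, given as the dict that the camera call returned (one of the last four; its "shot" number tells which), for a name from the list of things; names that differ only in an ending like _2 or _b are one class to them, and where a whole thing is asked for, a point or a joint stands for the part that bears it (a point fixed in the world has none). Each returns a list of dicts, best first, with "score" (0 to 1); they miss things now and then, are a little off and sometimes report something else, mostly with a low value. They report only what shows in the picture. A call takes as long as a camera call. They do not tell look-alikes from the thing itself.
- manip.search_frame(target, picture): "position" ([x, y, z] in m, in world coordinates, good to about 4 mm: the middle of the surface that is visible of it).
- manip.cut_out(target, picture): "region" (400x640 bool, what is visible of it).
The state is a dict: "t": time; "joints": joint angles; "joint_vel": joint speeds; "effort": joint torques, N m; "tcp_pos": TCP position; "tool_rot": TCP orientation; "contact_force": force on the tool from outside, world axes, zero at the start; "torque": the same for the moment, N m; "width": finger opening in m; "finger_force": force on a finger pad.
Only numpy, scipy, OpenCV 4.12 (cv2) and the standard library are available. Lean on these libraries where they do the work, as an engineer would, in place of code of your own. Each camera call takes 0.05 s, during which the arm holds its last target. There are 200 camera calls.

## Working session

There is one attempt and no reset: what is moved stays moved. The work goes in short steps, Python scripts to look and compute and a tool call to move; the robot and the scene stay as the last step left them, time stands still between calls to the robot, and variables do not carry over. Pictures are saved under pics/ and viewed, at most 10 in all, crops included, and the job is handed in when it is done.

Besides the shell and the picture viewer there is one more tool, called after ">>>" by a JSON object that holds its "op" and its "data", one argument or row to a line. carry_out: Moves the arm, as the interface text tells. Its arguments: {"type":"object","properties":{"deltas":{"type":"array"},"newtons":{"type":"number"}},"required":["deltas"]}

```bash
mkdir -p pics
cat > h.py <<'E'
import numpy as np, cv2
from plant import manip
def save(p,n): cv2.imwrite('pics/'+n,p['color'][:,:,::-1])
def world(p,mask=None):
    z=p['range_z']; v,u=np.nonzero((z>0)&(np.ones_like(z,bool) if mask is None else mask))
    K=np.array([[p['fx'],0,p['cx']],[0,p['fy'],p['cy']],[0,0,1.]])
    n=cv2.undistortPoints(np.c_[u,v].astype(float)[:,None],K,np.array(p['dist_coeffs']))[:,0]
    d=z[v,u]; P=np.c_[n*d[:,None],d]
    return P@p['pose'][:3,:3].T+p['pose'][:3,3], u, v
E
python3 - <<'E'
from h import *
s=manip.get_state(); print(s, manip.finger_overhang)
a=manip.read_camera('top'); b=manip.read_camera('side')
for n,p in (('top',a),('side',b)):
    save(p,n+'.png'); print(n,p['pose'].round(3).tolist(),p['fx'])
    for t in ['prop1','prop4','tray_floor','pin_ball','mirror_mid','handle','lens','vase','bowl']:
        print(t,[(np.round(d['position'],3).tolist(),round(d['score'],2)) for d in manip.search_frame(t,p)[:6]])
cv2.imwrite('pics/both.png',np.hstack([cv2.resize(a['color'],(0,0),fx=1,fy=1)])[:,:,::-1])
E
```

```text
{'t': 0.0, 'joints': array([-82.11230405,  27.37567798,   1.2797314 ,  89.17753139,
        -0.65874856,  63.55657782,  -4.76255517]), 'joint_vel': array([-0.02961276,  0.08544152, -0.02798611, -0.02007448, -0.02030991,
       -0.04605655, -0.04561997]), 'effort': array([-1.83826487e-03, -5.96409345e+01,  1.60682950e+00, -2.81213951e+01,
        1.24551091e-02,  8.75659345e-03, -3.69498377e-05]), 'tcp_pos': array([0.16415095, 0.65445886, 0.40373247]), 'tool_rot': array([-1.79897838e+02,  7.62097725e-03,  1.65918887e+02]), 'contact_force': array([0.09655953, 0.18001173, 0.03492519]), 'torque': array([0.00825186, 0.00054104, 0.02259714]), 'finger_force': 0.0, 'width': 0.08488120080712405} 0.1734
top [[-0.028, -0.987, 0.156, 0.41], [-1.0, 0.029, 0.007, 0.054], [-0.011, -0.156, -0.988, 1.067], [0.0, 0.0, 0.0, 1.0]] 378.64826879761387
prop1 [([0.347, 0.024, 0.043], 0.65), ([0.332, 0.155, 0.041], 0.59), ([0.421, -0.037, 0.043], 0.54), ([0.516, 0.113, 0.086], 0.52), ([0.503, 0.092, 0.044], 0.44), ([0.493, 0.14, 0.048], 0.41)]
prop4 [([0.347, 0.024, 0.043], 0.65), ([0.332, 0.155, 0.041], 0.5
[... 629 characters left out ...]
, 0.075], 0.86), ([0.42, -0.052, 0.038], 0.71), ([0.545, 0.109, 0.04], 0.69), ([0.497, 0.086, 0.034], 0.68), ([0.326, 0.145, 0.028], 0.62), ([0.339, 0.014, 0.033], 0.6)]
prop4 [([0.509, 0.103, 0.075], 0.86), ([0.42, -0.052, 0.038], 0.71), ([0.545, 0.109, 0.04], 0.69), ([0.497, 0.086, 0.034], 0.68), ([0.326, 0.145, 0.028], 0.62), ([0.339, 0.014, 0.033], 0.6)]
tray_floor [([0.487, 0.096, 0.005], 0.78)]
pin_ball [([0.488, 0.096, 0.003], 0.73)]
mirror_mid [([0.572, -0.198, 0.143], 0.74), ([0.484, 0.098, 0.005], 0.3)]
handle [([0.574, -0.199, 0.142], 0.81)]
lens [([0.575, -0.191, 0.052], 0.69)]
vase [([0.594, 0.343, 0.084], 0.88)]
bowl [([0.351, 0.364, 0.039], 0.8), ([0.578, -0.19, 0.052], 0.24)]
```

View pics/top.png

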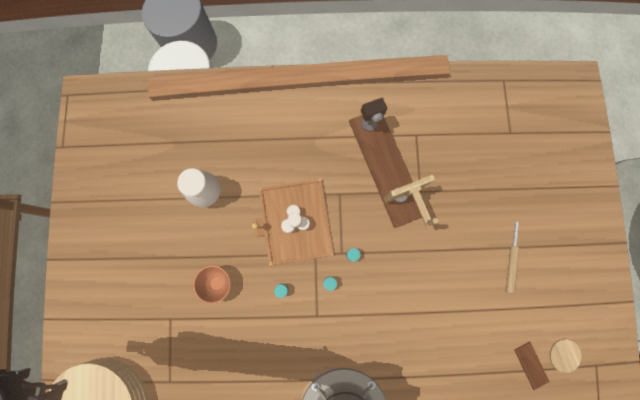

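View pics/side.png

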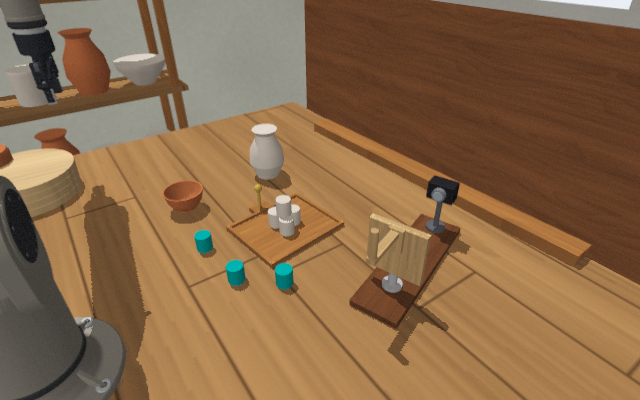

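The top view shows the heap of white props at (296,219) in the tray. The ball pin is at (255,226), the handle peg at (435,221), the pivot near (410,190) and the lens camera at (375,112). Things that could be mistaken for props are the turquoise look-alikes at (354,255), (330,284) and (281,291), and the white vase at (199,188). I choose the off-white four in the tray.

Run:
```python
from h import *
a=manip.read_camera('top'); b=manip.read_camera('side')
for n,p in (('top',a),('side',b)):
    P,u,v=world(p); c=p['color'][v,u].astype(int); 
    def show(t,m): 
        if m.sum(): print(n,t,m.sum(),P[m].mean(0).round(4),P[m].min(0).round(3),P[m].max(0).round(3))
    white=(c.min(1)>120)&(c.max(1)-c.min(1)<40)
    near=(abs(P[:,0]-.515)<.08)&(abs(P[:,1]-.11)<.08)
    show('p4top',near&white&(P[:,2]>.078))
    low=near&(P[:,2]>.042)&(P[:,2]<.052)
    im=np.zeros(p['range_z'].shape,np.uint8); im[v[low],u[low]]=1
    k,l=cv2.connectedComponents(im)
    for i in range(1,k): show('low',l[v,u]==i)
    show('ball',(abs(P[:,0]-.5)<.07)&(P[:,1]>.19)&(P[:,1]<.26)&(P[:,2]>.045)&(P[:,2]<.08))
    reg=(P[:,0]>.4)&(P[:,0]<.75)&(P[:,1]<-.05)&(P[:,1]>-.35)
    show('peg',reg&(P[:,2]>.205)&(P[:,2]<.23))
    m=reg&(P[:,2]>.158)&(P[:,2]<.172); show('frame/arm',m)
    if n=='top': print(P[m][::6].round(3).tolist())
    dark=c.max(1)<60; show('cam',(P[:,0]>.65)&(P[:,0]<.9)&(P[:,1]<0)&(P[:,1]>-.2)&(P[:,2]>.09)&(P[:,2]<.2)&dark)
    # tray lip
    t=(P[:,2]>.0095)&(P[:,2]<.016)&(P[:,0]>.36)&(P[:,0]<.66)&(P[:,1]>.0)&(P[:,1]<.23)
    r=cv2.minAreaRect(P[t][:,:2].astype(np.float32)*1000); print('lip',r)
cv2.imwrite('pics/c1.png',np.hstack([cv2.resize(a['color'][170:270,235:345],(400,364)),cv2.resize(b['color'][175:275,220:330],(400,364))])[:,:,::-1])
```

```text
top p4top 150 [0.5126 0.1165 0.0852] [0.496 0.099 0.08 ] [0.531 0.133 0.089]
top low 92 [0.5435 0.1228 0.0453] [0.53  0.106 0.042] [0.557 0.139 0.05 ]
top low 94 [0.5056 0.0927 0.0455] [0.491 0.08  0.042] [0.524 0.109 0.05 ]
top low 98 [0.4984 0.1405 0.0453] [0.484 0.121 0.042] [0.517 0.153 0.05 ]
top ball 47 [0.5039 0.2227 0.0711] [0.495 0.214 0.066] [0.514 0.233 0.078]
top peg 39 [ 0.4886 -0.21    0.2143] [ 0.482 -0.217  0.206] [ 0.496 -0.204  0.219]
top frame/arm 544 [ 0.5567 -0.1852  0.1624] [ 0.482 -0.233  0.158] [ 0.605 -0.121  0.171]
[[0.605, -0.228, 0.163], [0.6, -0.215, 0.163], [0.599, -0.23, 0.163], [0.598, -0.221, 0.158], [0.595, -0.204, 0.165], [0.595, -0.22, 0.162], [0.593, -0.194, 0.164], [0.592, -0.209, 0.165], [0.592, -0.225, 0.161], [0.591, -0.195, 0.161], [0.59, -0.209, 0.162], [0.59, -0.224, 0.161], [0.588, -0.191, 0.164], [0.587, -0.206, 0.166], [0.586, -0.175, 0.162], [0.586, -0.189, 0.162], [0.585, -0.203, 0.165], [0.583, -0.171, 0.165], [0.583, -0.186, 0.163], [0.583, -0.201, 0.164], [0.581, -0.169, 0.164], [0.58, -0.183, 0.165], [0.581, -0.199, 0.162], [0.578,
[... 1598 characters left out ...]
1]]
lip ((487.59124755859375, 126.4569091796875), (273.760009765625, 203.9954071044922), 7.5160675048828125)
side p4top 126 [0.5106 0.1116 0.0838] [0.495 0.096 0.078] [0.528 0.131 0.087]
side low 256 [0.5119 0.1092 0.045 ] [0.484 0.075 0.042] [0.557 0.151 0.052]
side ball 58 [0.5    0.2163 0.0639] [0.492 0.211 0.047] [0.51  0.226 0.073]
side peg 87 [ 0.4846 -0.2159  0.2127] [ 0.48  -0.221  0.205] [ 0.492 -0.207  0.217]
side frame/arm 836 [ 0.5539 -0.1923  0.1621] [ 0.478 -0.235  0.158] [ 0.604 -0.125  0.172]
side cam 492 [ 0.7873 -0.1115  0.1279] [ 0.763 -0.137  0.098] [ 0.817 -0.074  0.141]
lip ((513.6660766601562, 127.65615844726562), (221.2056884765625, 208.299560546875), 7.6878342628479)
```

View pics/c1.png

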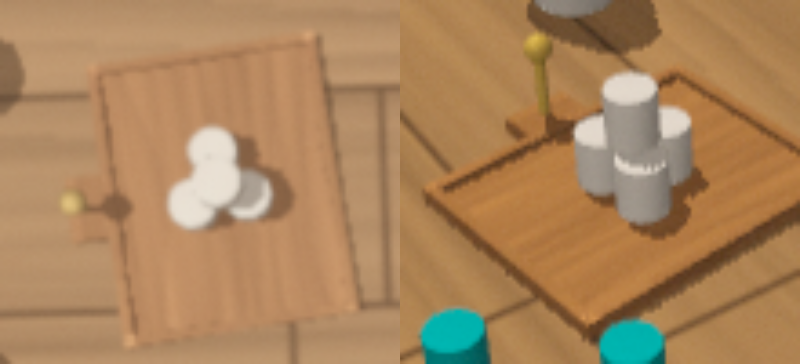

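The left and right crops show four off-white cylinders stacked in the tray, three below and one on top. The turquoise ones are outside it. The lower-prop centres come out about 40 mm apart, as expected, and the ball sits about 105 mm from the heap. I'll move above the heap.

>>> {"op": "carry_out", "data": {
  "deltas": [
    {"xyz":[-4,-3.7,0],"delta_rot":[0,0,-0.2],"grip":1},
    {"xyz":[-47,-43.8,0],"delta_rot":[0,0,-2.17],"grip":1},
    {"xyz":[-47,-43.8,0],"delta_rot":[0,0,-2.17],"grip":1},
    {"xyz":[-47,-43.8,0],"delta_rot":[0,0,-2.17],"grip":1},
    {"xyz":[-47,-43.8,0],"delta_rot":[0,0,-2.17],"grip":1},
    {"xyz":[-47,-43.8,0],"delta_rot":[0,0,-2.17],"grip":1},
    {"xyz":[-47,-43.8,0],"delta_rot":[0,0,-2.17],"grip":1},
    {"xyz":[-47,-43.8,0],"delta_rot":[0,0,-2.17],"grip":1},
    {"xyz":[-47,-43.8,0],"delta_rot":[0,0,-2.17],"grip":1},
    {"xyz":[-47,-43.8,0],"delta_rot":[0,0,-2.17],"grip":1},
    {"xyz":[-47,-43.8,0],"delta_rot":[0,0,-2.17],"grip":1},
    {"xyz":[-47,-43.8,0],"delta_rot":[0,0,-2.17],"grip":1},
    {"xyz":[-47,-43.8,0],"delta_rot":[0,0,-2.17],"grip":1},
    {"xyz":[-47,-43.8,0],"delta_rot":[0,0,-2.17],"grip":1}
  ]
}}

```text
t: 2.85
tcp_pos: [0.5129, 0.1171, 0.4047]
tool_rot: [180.0, -0.0, -172.2]
contact_force: [0.8, 0.5, -0.2]
width: 0.0856
finger_force: 0.0
```

```bash
cat >> h.py <<'E'
def layer(P,u,v,shape,lo,hi,ctr,r=.12):
    m=(P[:,2]>lo)&(P[:,2]<hi)&(np.hypot(*(P[:,:2]-ctr).T)<r)
    im=np.zeros(shape,np.uint8); im[v[m],u[m]]=1
    k,l=cv2.connectedComponents(im); out=[]
    for i in range(1,k):
        q=P[(l[v,u]==i)&m]
        if len(q)>60: out.append((q,cv2.minEnclosingCircle((q[:,:2]*1000).astype(np.float32))))
    return out
def go(pos,yaw):
    s=manip.get_state(); y=np.radians(s['tool_rot'][2]); d=np.array(pos)-s['tcp_pos']
    t=[d[0]*np.cos(y)+d[1]*np.sin(y), d[0]*np.sin(y)-d[1]*np.cos(y), -d[2]]
    dy=(yaw-s['tool_rot'][2]+90)%180-90
    return np.round(np.array(t)*100,2), round(-dy/10,2)
E
python3 - <<'E'
from h import *
p=manip.read_camera('wrist'); save(p,'w1.png'); P,u,v=world(p)
for lo,hi in ((.08,.092),(.041,.051)):
    for q,c in layer(P,u,v,p['range_z'].shape,lo,hi,np.array([.515,.117])):
        print(len(q),q.mean(0).round(4),c, q.min(0).round(3),q.max(0).round(3))
b=(P[:,2]>.045)&(P[:,2]<.08)&(P[:,1]>.19)&(P[:,1]<.26)&(abs(P[:,0]-.5)<.05)
print('ball',b.sum(),P[b].mean(0) if b.any() else '')
E
```

```text
907 [0.5139 0.1162 0.0853] ((514.6554565429688, 116.2198257446289), 17.879222869873047) [0.497 0.099 0.08 ] [0.532 0.134 0.087]
497 [0.5061 0.0927 0.0453] ((508.6595153808594, 96.91458892822266), 17.8657283782959) [0.491 0.08  0.041] [0.527 0.11  0.05 ]
584 [0.5001 0.1393 0.0454] ((502.7340087890625, 135.73387145996094), 18.91752815246582) [0.485 0.118 0.041] [0.519 0.155 0.051]
308 [0.5489 0.1231 0.0453] ((543.0897827148438, 121.9427490234375), 17.46230125427246) [0.535 0.105 0.043] [0.559 0.139 0.048]
ball 270 [0.50265789 0.22125436 0.07024814]
```

View pics/w1.png

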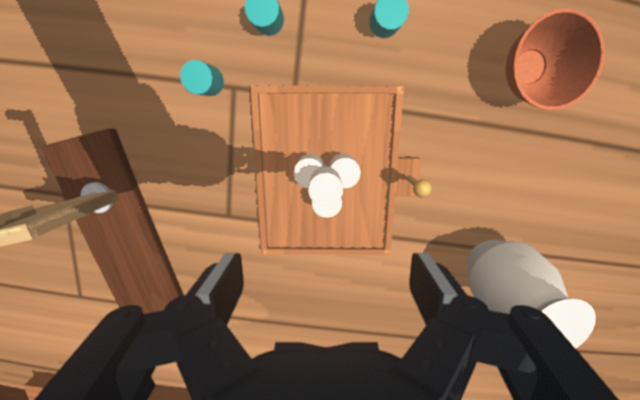

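The wrist view shows the heap at (325,185), the ball at (422,187), and clear space around them. The measured tops (85 mm and 45 mm) and radii (about 18 mm) match the props. Next I grip prop4.

>>> {"op": "carry_out", "data": {
  "deltas": [
    {"xyz":[-0.15,-0.1,6],"delta_rot":[0,0,0],"grip":1},
    {"xyz":[-0.15,-0.1,12],"delta_rot":[0,0,0],"grip":1},
    {"xyz":[-0.15,-0.1,16],"delta_rot":[0,0,0],"grip":1},
    {"xyz":[-0.15,-0.1,17.5],"delta_rot":[0,0,0],"grip":1},
    {"xyz":[-0.15,-0.1,17.5],"delta_rot":[0,0,0],"grip":0.4},
    {"xyz":[-0.15,-0.1,17.5],"delta_rot":[0,0,0],"grip":-1},
    {"xyz":[-0.15,-0.1,17.5],"delta_rot":[0,0,0],"grip":-1},
    {"xyz":[-0.15,-0.1,17.5],"delta_rot":[0,0,0],"grip":-1},
    {"xyz":[-0.15,-0.1,17.5],"delta_rot":[0,0,0],"grip":-1},
    {"xyz":[-0.15,-0.1,16.5],"delta_rot":[0,0,0],"grip":-1},
    {"xyz":[-0.15,-0.1,13],"delta_rot":[0,0,0],"grip":-1},
    {"xyz":[-0.15,-0.1,12],"delta_rot":[0,0,0],"grip":-1},
    {"xyz":[-0.15,-0.1,12],"delta_rot":[0,0,0],"grip":-1}
  ],
  "newtons": 30
}}

```text
t: 4.53
tcp_pos: [0.5153, 0.1148, 0.2856]
tool_rot: [180.0, 0.1, -172.4]
contact_force: [0.3, -0.3, -1.3]
width: 0.0351
finger_force: 30.3
```

Run:
```python
from h import *
print(manip.get_state()['width'],manip.get_state()['tcp_pos'])
print(go([.577,.167,.192],-172.4))
```

```text
0.03511321533573037 [0.51531719 0.1147995  0.28557161]
(array([-6.81,  4.36,  9.36]), np.float64(0.0))
```

>>> {"op": "carry_out", "data": {
  "deltas": [
    {"xyz":[-4,2.5,1],"delta_rot":[0,0,0],"grip":-1},
    {"xyz":[-6.8,4.35,4],"delta_rot":[0,0,0],"grip":-1},
    {"xyz":[-6.8,4.35,7.5],"delta_rot":[0,0,0],"grip":-1},
    {"xyz":[-6.8,4.35,9],"delta_rot":[0,0,0],"grip":-1},
    {"xyz":[-6.8,4.35,9.4],"delta_rot":[0,0,0],"grip":-1},
    {"xyz":[-6.8,4.35,9.4],"delta_rot":[0,0,0],"grip":-1},
    {"xyz":[-6.8,4.35,9.4],"delta_rot":[0,0,0],"grip":0.4},
    {"xyz":[-6.8,4.35,9.4],"delta_rot":[0,0,0],"grip":0.4},
    {"xyz":[-6.8,4.35,9.2],"delta_rot":[0,0,0],"grip":0.4},
    {"xyz":[-6.8,4.35,5],"delta_rot":[0,0,0],"grip":0.4},
    {"xyz":[-6.8,4.35,-1],"delta_rot":[0,0,0],"grip":0.4},
    {"xyz":[-2.7,0.4,-7],"delta_rot":[0,0,0],"grip":0.4},
    {"xyz":[-2.7,0.4,-7],"delta_rot":[0,0,0],"grip":0.4},
    {"xyz":[-2.7,0.4,-7],"delta_rot":[0,0,0],"grip":0.4}
  ]
}}

```text
t: 6.28
tcp_pos: [0.5413, 0.1217, 0.3555]
tool_rot: [180.0, 0.1, -172.5]
contact_force: [0.3, 0.5, 0.0]
width: 0.0598
finger_force: 0.0
```

```bash
cat > look.py <<'E'
from h import *
p=manip.read_camera('wrist'); P,u,v=world(p)
for q,c in layer(P,u,v,p['range_z'].shape,.038,.056,np.array([.515,.117]),.13):
    print(len(q),q.mean(0).round(4),np.round(c[0]),round(c[1],1))
E
python3 look.py; python3 -c "
from h import *
for t in ([.541,.122,.19],-172.4),: print(go(*t), manip.get_state()['tcp_pos'])"
```

```text
1051 [0.5079 0.0968 0.0452] [508.  97.] 17.8
1075 [0.5022 0.1369 0.0453] [503. 137.] 17.9
979 [0.5407 0.1213 0.0452] [542. 121.] 18.0
905 [0.5733 0.1654 0.0451] [575. 166.] 18.1
(array([ 0.04, -0.06, 16.43]), np.float64(0.0)) [0.54129154 0.1226844  0.35428007]
```

>>> {"op": "carry_out", "data": {
  "deltas": [
    {"xyz":[0,-0.05,6],"delta_rot":[0,0,0],"grip":0.4},
    {"xyz":[0,-0.05,12],"delta_rot":[0,0,0],"grip":0.4},
    {"xyz":[0,-0.05,15.5],"delta_rot":[0,0,0],"grip":0.4},
    {"xyz":[0,-0.05,16.5],"delta_rot":[0,0,0],"grip":0.4},
    {"xyz":[0,-0.05,16.5],"delta_rot":[0,0,0],"grip":-1},
    {"xyz":[0,-0.05,16.5],"delta_rot":[0,0,0],"grip":-1},
    {"xyz":[0,-0.05,16.5],"delta_rot":[0,0,0],"grip":-1},
    {"xyz":[0,-0.05,15.8],"delta_rot":[0,0,0],"grip":-1},
    {"xyz":[-0.5,-0.6,13.5],"delta_rot":[0,0,0],"grip":-1},
    {"xyz":[-3,-3.3,13.5],"delta_rot":[0,0,0],"grip":-1},
    {"xyz":[-4.1,-4.5,14.5],"delta_rot":[0,0,0],"grip":-1},
    {"xyz":[-4.1,-4.5,16],"delta_rot":[0,0,0],"grip":-1},
    {"xyz":[-4.1,-4.5,16.4],"delta_rot":[0,0,0],"grip":-1},
    {"xyz":[-4.1,-4.5,16.4],"delta_rot":[0,0,0],"grip":-1},
    {"xyz":[-4.1,-4.5,16.4],"delta_rot":[0,0,0],"grip":0.4},
    {"xyz":[-4.1,-4.5,16.4],"delta_rot":[0,0,0],"grip":0.4},
    {"xyz":[-4.1,-4.5,15.5],"delta_rot":[0,0,0],"grip":0.4},
    {"xyz":[-4.1,-4.5,10],"delta_rot":[0,0,0],"grip":0.4},
    {"xyz":[-2,-3,4],"delta_rot":[0,0,0],"grip":0.4},
    {"xyz":[0,0,1],"delta_rot":[0,0,0],"grip":0.4}
  ]
}}

```text
t: 8.82
tcp_pos: [0.5417, 0.1214, 0.3482]
tool_rot: [180.0, 0.2, -172.6]
contact_force: [-0.0, 0.3, 0.6]
width: 0.0598
finger_force: 0.0
```

```bash
python3 look.py; python3 -c "
from h import *
s=manip.get_state();print(s['joints'].round(1))
print(go([.508,.097,.19],-172.5+75), s['tcp_pos'],s['tool_rot'])"
```

```text
1110 [0.5079 0.0968 0.0452] [508.  97.] 17.8
1135 [0.5021 0.1368 0.0453] [502. 137.] 17.9
948 [0.5839 0.0843 0.0451] [586.  84.] 18.1
953 [0.5734 0.1654 0.0451] [575. 166.] 18.2
[-31.3  19.6  14.4 109.9  -6.5  50.9  84.2]
(array([ 3.53, -2.51, 16.09]), np.float64(-7.47)) [0.53954524 0.12665662 0.35094631] [ 179.72209137    0.32564032 -172.20576686]
```

>>> {"op": "carry_out", "data": {
  "deltas": [
    {"xyz":[3.65,-2.0,4],"delta_rot":[0,0,9],"grip":0.4},
    {"xyz":[3.65,-2.0,5],"delta_rot":[0,0,9],"grip":0.4},
    {"xyz":[3.65,-2.0,5],"delta_rot":[0,0,9],"grip":0.4},
    {"xyz":[3.65,-2.0,5],"delta_rot":[0,0,9],"grip":0.4},
    {"xyz":[3.65,-2.0,5],"delta_rot":[0,0,9],"grip":0.4},
    {"xyz":[3.65,-2.0,5],"delta_rot":[0,0,9],"grip":0.4},
    {"xyz":[3.65,-2.0,5],"delta_rot":[0,0,9],"grip":0.4},
    {"xyz":[3.65,-2.0,5],"delta_rot":[0,0,9],"grip":0.4},
    {"xyz":[3.65,-2.0,5],"delta_rot":[0,0,9],"grip":0.4},
    {"xyz":[3.65,-2.0,5],"delta_rot":[0,0,9],"grip":0.4},
    {"xyz":[3.65,-2.0,5],"delta_rot":[0,0,9],"grip":0.4},
    {"xyz":[3.65,-2.0,5],"delta_rot":[0,0,9],"grip":0.4}
  ]
}}

```text
t: 10.38
tcp_pos: [0.5079, 0.0976, 0.2948]
tool_rot: [180.0, -0.0, 97.7]
contact_force: [-0.6, -0.6, 0.1]
width: 0.0597
finger_force: 0.0
```

```bash
python3 -c "
from h import *
s=manip.get_state();print(s['joints'].round(1),s['tcp_pos'],s['tool_rot'])
for t in ([.508,.097,.19],[.461,.065,.19],[.502,.137,.19],[.45,.15,.19]): print(go(t,s['tool_rot'][2]))"
```

```text
[-46.2  24.   35.7 118.2 -20.1  43.8   9.5] [0.50785626 0.09757795 0.29478436] [ 1.79993309e+02 -1.55845804e-02  9.76649664e+01]
(array([-6.000e-02,  1.000e-02,  1.048e+01]), np.float64(-0.0))
(array([-2.6 , -5.08, 10.48]), np.float64(-0.0))
(array([ 3.99, -0.05, 10.48]), np.float64(-0.0))
(array([ 5.97, -5.03, 10.48]), np.float64(-0.0))
```

>>> {"op": "carry_out", "data": {
  "deltas": [
    {"xyz":[0,0,6],"delta_rot":[0,0,0],"grip":0.4},
    {"xyz":[0,0,9.5],"delta_rot":[0,0,0],"grip":0.4},
    {"xyz":[0,0,10.5],"delta_rot":[0,0,0],"grip":0.4},
    {"xyz":[0,0,10.5],"delta_rot":[0,0,0],"grip":-1},
    {"xyz":[0,0,10.5],"delta_rot":[0,0,0],"grip":-1},
    {"xyz":[0,0,10.5],"delta_rot":[0,0,0],"grip":-1},
    {"xyz":[0,0,9.8],"delta_rot":[0,0,0],"grip":-1},
    {"xyz":[-0.3,-0.5,7.5],"delta_rot":[0,0,0],"grip":-1},
    {"xyz":[-2,-3.8,7.5],"delta_rot":[0,0,0],"grip":-1},
    {"xyz":[-2.6,-5.1,8.5],"delta_rot":[0,0,0],"grip":-1},
    {"xyz":[-2.6,-5.1,10],"delta_rot":[0,0,0],"grip":-1},
    {"xyz":[-2.6,-5.1,10.4],"delta_rot":[0,0,0],"grip":-1},
    {"xyz":[-2.6,-5.1,10.4],"delta_rot":[0,0,0],"grip":-1},
    {"xyz":[-2.6,-5.1,10.4],"delta_rot":[0,0,0],"grip":0.4},
    {"xyz":[-2.6,-5.1,10.4],"delta_rot":[0,0,0],"grip":0.4},
    {"xyz":[-2.6,-5.1,9.5],"delta_rot":[0,0,0],"grip":0.4},
    {"xyz":[-2.6,-5.1,4],"delta_rot":[0,0,0],"grip":0.4},
    {"xyz":[1,-2,2],"delta_rot":[0,0,0],"grip":0.4},
    {"xyz":[4,0,2],"delta_rot":[0,0,0],"grip":0.4},
    {"xyz":[4,0,2],"delta_rot":[0,0,0],"grip":0.4}
  ]
}}

```text
t: 12.88
tcp_pos: [0.5036, 0.1405, 0.2755]
tool_rot: [179.9, -0.1, 97.9]
contact_force: [-0.3, -1.0, 0.4]
width: 0.0599
finger_force: 0.0
```

```bash
python3 look.py; python3 -c "
from h import *
s=manip.get_state();print(s['joints'].round(1),s['tcp_pos'],s['tool_rot'])
for t in ([.502,.137,.19],[.45,.15,.19]): print(go(t,s['tool_rot'][2]))"
```

```text
1919 [0.5732 0.1674 0.045 ] [575. 167.] 18.4
1724 [0.5023 0.1391 0.045 ] [502. 138.] 18.1
567 [0.4712 0.0655 0.0446] [465.  65.] 17.8
[-50.   26.4  35.1 118.3 -22.5  41.8   7.2] [0.50279207 0.13846271 0.27510874] [ 1.79956874e+02 -3.40898461e-03  9.77603791e+01]
(array([-0.13, -0.1 ,  8.51]), np.float64(-0.0))
(array([ 1.86, -5.08,  8.51]), np.float64(-0.0))
```

>>> {"op": "carry_out", "data": {
  "deltas": [
    {"xyz":[0,-0.1,5],"delta_rot":[0,0,0],"grip":0.4},
    {"xyz":[0,-0.1,7.8],"delta_rot":[0,0,0],"grip":0.4},
    {"xyz":[0,-0.1,8.5],"delta_rot":[0,0,0],"grip":0.4},
    {"xyz":[0,-0.1,8.5],"delta_rot":[0,0,0],"grip":-1},
    {"xyz":[0,-0.1,8.5],"delta_rot":[0,0,0],"grip":-1},
    {"xyz":[0,-0.1,8.5],"delta_rot":[0,0,0],"grip":-1},
    {"xyz":[0,-0.1,7.8],"delta_rot":[0,0,0],"grip":-1},
    {"xyz":[0.2,-0.5,5.5],"delta_rot":[0,0,0],"grip":-1},
    {"xyz":[1.2,-3.5,5.5],"delta_rot":[0,0,0],"grip":-1},
    {"xyz":[1.8,-5,6.5],"delta_rot":[0,0,0],"grip":-1},
    {"xyz":[1.8,-5,8],"delta_rot":[0,0,0],"grip":-1},
    {"xyz":[1.8,-5,8.4],"delta_rot":[0,0,0],"grip":-1},
    {"xyz":[1.8,-5,8.4],"delta_rot":[0,0,0],"grip":-1},
    {"xyz":[1.8,-5,8.4],"delta_rot":[0,0,0],"grip":0.4},
    {"xyz":[1.8,-5,8.4],"delta_rot":[0,0,0],"grip":0.4},
    {"xyz":[1.8,-5,7.5],"delta_rot":[0,0,0],"grip":0.4},
    {"xyz":[1.8,-5,2],"delta_rot":[0,0,0],"grip":0.4},
    {"xyz":[1,-2,-4],"delta_rot":[0,0,0],"grip":0.4},
    {"xyz":[0,0,-10],"delta_rot":[0,0,0],"grip":0.4},
    {"xyz":[0,0,-14],"delta_rot":[0,0,0],"grip":0.4}
  ]
}}

```text
t: 15.42
tcp_pos: [0.5038, 0.1362, 0.4179]
tool_rot: [179.8, -0.0, 97.5]
contact_force: [0.1, 0.3, -0.8]
width: 0.0598
finger_force: 0.0
```

```bash
python3 look.py; python3 -c "
from h import *
s=manip.get_state();print(s['joints'].round(1),s['tcp_pos'],s['tool_rot'])
p=manip.read_camera('wrist');save(p,'w2.png')
P,u,v=world(p)
reg=(P[:,0]>.4)&(P[:,0]<.75)&(P[:,1]<-.05)&(P[:,1]>-.35)&(P[:,2]>.2)&(P[:,2]<.23);print(reg.sum())"
```

```text
725 [0.5735 0.1671 0.0451] [574. 167.] 18.1
711 [0.4517 0.1502 0.0451] [451. 150.] 17.9
611 [0.5842 0.0846 0.045 ] [585.  84.] 18.2
605 [0.4625 0.0662 0.045 ] [462.  65.] 18.2
[-59.4  14.3  45.  111.  -11.9  58.8  -1.7] [0.50536952 0.13591134 0.42281364] [ 1.79437424e+02 -1.68463561e-01  9.74501811e+01]
0
```

View pics/w2.png

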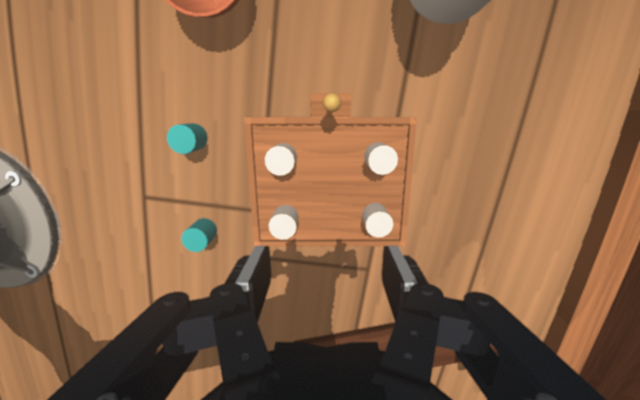

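The wrist view shows four props standing apart at (280,160), (383,160), (283,223) and (378,222). All are at least 80 mm apart, inside the lip, with tops at 45 mm. The ball is at (331,102). Next I go above the handle peg.

>>> {"op": "carry_out", "data": {
  "deltas": [
    {"xyz":[-3,-0.6,0],"delta_rot":[0,0,0.5],"grip":0.4},
    {"xyz":[-34.3,-6.2,0],"delta_rot":[0,0,7.85],"grip":0.4},
    {"xyz":[-34.3,-6.2,0],"delta_rot":[0,0,7.85],"grip":0.4},
    {"xyz":[-34.3,-6.2,0],"delta_rot":[0,0,7.85],"grip":0.4},
    {"xyz":[-34.3,-6.2,0],"delta_rot":[0,0,7.85],"grip":0.4},
    {"xyz":[-34.3,-6.2,0],"delta_rot":[0,0,7.85],"grip":0.4},
    {"xyz":[-34.3,-6.2,0],"delta_rot":[0,0,7.85],"grip":0.4},
    {"xyz":[-34.3,-6.2,0],"delta_rot":[0,0,7.85],"grip":0.4},
    {"xyz":[-34.3,-6.2,0],"delta_rot":[0,0,7.85],"grip":0.4},
    {"xyz":[-34.3,-6.2,0],"delta_rot":[0,0,7.85],"grip":0.4},
    {"xyz":[-34.3,-6.2,0],"delta_rot":[0,0,7.85],"grip":0.4},
    {"xyz":[-34.3,-6.2,0],"delta_rot":[0,0,7.85],"grip":0.4},
    {"xyz":[-34.3,-6.2,0],"delta_rot":[0,0,7.85],"grip":0.4},
    {"xyz":[-34.3,-6.2,0],"delta_rot":[0,0,7.85],"grip":0.4}
  ]
}}

```text
t: 17.27
tcp_pos: [0.4866, -0.2109, 0.4147]
tool_rot: [-180.0, -0.0, 19.1]
contact_force: [-0.2, 0.2, 0.1]
width: 0.0601
finger_force: 0.0
```

```bash
python3 -c "
from h import *
s=manip.get_state();print(s['joints'].round(1),s['tcp_pos'],s['tool_rot'])
p=manip.read_camera('wrist');save(p,'w3.png')
P,u,v=world(p)
def sh(t,m): print(t,m.sum(),P[m].mean(0).round(4),P[m].min(0).round(3),P[m].max(0).round(3))
d=np.hypot(P[:,0]-.488,P[:,1]+.212)<.03
sh('peg',d&(P[:,2]>.2)&(P[:,2]<.225))
m=(P[:,2]>.155)&(P[:,2]<.17)&(P[:,0]>.45)&(P[:,0]<.65)&(P[:,1]<-.1)&(P[:,1]>-.3);sh('frame',m)
f=m&(np.hypot(P[:,0]-.583,P[:,1]+.179)<.07)&((P[:,0]-.583)*.945+(P[:,1]+.179)*.326>-.02)
q=P[f][:,:2].astype(np.float32);print('bar',cv2.minAreaRect(q*1000))
c=p['color'][v,u].max(1)<60
m=c&(P[:,0]>.65)&(P[:,0]<.9)&(P[:,1]<0)&(P[:,1]>-.2)&(P[:,2]>.09)&(P[:,2]<.16)
if m.any(): sh('cam',m)
"
```

```text
[-34.2  23.9  66.7 111.  -25.1  61.5 -27.7] [ 0.4865562  -0.21091092  0.41471811] [-1.79997130e+02 -7.30675180e-03  1.91317383e+01]
peg 505 [ 0.4907 -0.2109  0.2132] [ 0.482 -0.219  0.2  ] [ 0.496 -0.205  0.218]
frame 6113 [ 0.5621 -0.1853  0.1626] [ 0.48  -0.233  0.155] [ 0.606 -0.124  0.17 ]
bar ((576.1045532226562, -180.72296142578125), (25.03319549560547, 112.71852111816406), 19.62630271911621)
```

View pics/w3.png

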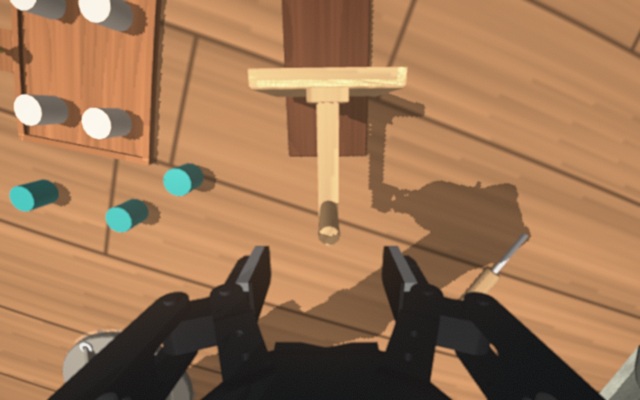

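The view shows the peg top at (329,233) on its arm, the frame bar from (250,78) to (405,78), and nothing else near the fingers. I descend and grip.

>>> {"op": "carry_out", "data": {
  "deltas": [
    {"xyz":[0.2,0.2,3],"delta_rot":[0,0,0],"grip":0.4},
    {"xyz":[0.2,0.2,5.5],"delta_rot":[0,0,0],"grip":0.4},
    {"xyz":[0.2,0.2,6.2],"delta_rot":[0,0,0],"grip":0.4},
    {"xyz":[0.2,0.2,6.2],"delta_rot":[0,0,0],"grip":-1},
    {"xyz":[0.2,0.2,6.2],"delta_rot":[0,0,0],"grip":-1},
    {"xyz":[0.2,0.2,6.2],"delta_rot":[0,0,0],"grip":-1},
    {"xyz":[0.2,0.2,6.2],"delta_rot":[0,0,0],"grip":-1},
    {"xyz":[0.2,0.2,6.2],"delta_rot":[0,0,0],"grip":-1}
  ],
  "newtons": 30
}}

```text
t: 18.32
tcp_pos: [0.4894, -0.2125, 0.3536]
tool_rot: [180.0, -0.1, 19.1]
contact_force: [-0.8, 0.5, 5.9]
width: 0.0132
finger_force: 29.3
```

```bash
python3 -c "
from h import *
s=manip.get_state();print(s['joints'].round(1),s['tcp_pos'],s['tool_rot'],s['width'],s['contact_force'])
y=np.radians(19.1);a0=np.radians(199.6)
for k in range(2,43,2):
    a=a0+np.radians(min(k,41)); d=.1*np.array([np.cos(a)-np.cos(a0),np.sin(a)-np.sin(a0)])*100
    print(k,round(d[0]*np.cos(y)+d[1]*np.sin(y),2),round(d[0]*np.sin(y)-d[1]*np.cos(y),2))
"
```

```text
[-29.   28.4  61.1 114.2 -30.5  55.2 -23.5] [ 0.48939837 -0.2124796   0.35357529] [ 1.79960752e+02 -7.56074854e-02  1.91206603e+01] 0.013202264814113266 [-0.80084814  0.53791005  5.85596895]
2 0.01 0.35
4 0.03 0.7
6 0.06 1.04
8 0.11 1.39
10 0.17 1.74
12 0.24 2.08
14 0.32 2.42
16 0.41 2.75
18 0.52 3.09
20 0.63 3.41
22 0.76 3.74
24 0.9 4.06
26 1.05 4.37
28 1.21 4.68
30 1.38 4.99
32 1.57 5.29
34 1.76 5.58
36 1.96 5.86
38 2.17 6.14
40 2.4 6.41
42 2.51 6.54
```

>>> {"op": "carry_out", "data": {
  "deltas": [
    {"xyz":[0.03,0.7,0],"delta_rot":[0,0,-0.4],"grip":-1},
    {"xyz":[0.11,1.39,0],"delta_rot":[0,0,-0.8],"grip":-1},
    {"xyz":[0.24,2.08,0],"delta_rot":[0,0,-1.2],"grip":-1},
    {"xyz":[0.41,2.75,0],"delta_rot":[0,0,-1.6],"grip":-1},
    {"xyz":[0.63,3.41,0],"delta_rot":[0,0,-2.0],"grip":-1},
    {"xyz":[0.9,4.06,0],"delta_rot":[0,0,-2.4],"grip":-1},
    {"xyz":[1.21,4.68,0],"delta_rot":[0,0,-2.8],"grip":-1},
    {"xyz":[1.57,5.29,0],"delta_rot":[0,0,-3.2],"grip":-1},
    {"xyz":[1.76,5.58,0],"delta_rot":[0,0,-3.4],"grip":-1},
    {"xyz":[1.96,5.86,0],"delta_rot":[0,0,-3.6],"grip":-1},
    {"xyz":[2.17,6.14,0],"delta_rot":[0,0,-3.8],"grip":-1},
    {"xyz":[2.4,6.41,0],"delta_rot":[0,0,-4.0],"grip":-1},
    {"xyz":[2.51,6.54,0],"delta_rot":[0,0,-4.1],"grip":-1},
    {"xyz":[2.51,6.54,0],"delta_rot":[0,0,-4.1],"grip":-1},
    {"xyz":[2.51,6.54,0],"delta_rot":[0,0,-4.1],"grip":-1},
    {"xyz":[2.51,6.54,0],"delta_rot":[0,0,-4.1],"grip":-1},
    {"xyz":[2.51,6.54,0],"delta_rot":[0,0,-4.1],"grip":-1}
  ]
}}

```text
t: 20.45
tcp_pos: [0.5346, -0.2652, 0.3536]
tool_rot: [180.0, -0.1, 60.2]
contact_force: [-1.3, 2.8, 6.7]
width: 0.0134
finger_force: 29.5
```

```bash
python3 -c "
from h import *
s=manip.get_state();print(s['joints'].round(1),s['joint_vel'].round(2),s['tcp_pos'],s['tool_rot'],s['width'],s['contact_force'],s['finger_force'])
for n in ('top','side'):
    p=manip.read_camera(n);save(p,n+'2.png')
    P,u,v=world(p)
    m=(P[:,2]>.155)&(P[:,2]<.17)&(np.hypot(P[:,0]-.583,P[:,1]+.179)<.07)
    q=P[m];print(n,m.sum())
    for a in np.arange(52,69,2.):
        c=np.array([np.cos(np.radians(a)),np.sin(np.radians(a))]); t=(q[:,:2]-[.583,-.1785])@c; k=t>-.012; w=t[k]; print(a,w.std().round(4),w.min().round(3),w.max().round(3),end=' | ')
    ww=(P[:,2]>.038)&(P[:,2]<.05)&(np.hypot(P[:,0]-.515,P[:,1]-.117)<.12)
    print(cv2.connectedComponents((lambda im:(im.__setitem__((v[ww],u[ww]),1),im)[1])(np.zeros((400,640),np.uint8)))[0]-1)
    d=(p['color'][v,u].max(1)<60)&(np.hypot(P[:,0]-.785,P[:,1]+.11)<.06)&(P[:,2]>.08)&(P[:,2]<.16)
    if d.any(): print('cam',d.sum(),P[d].mean(0),P[d].min(0),P[d].max(0))
"
```

```text
[-13.6  29.5  46.6 105.3 -25.6  56.2  14.1] [ 0.07  0.05  0.06 -0.07 -0.01  0.04  0.04] [ 0.53464763 -0.26524504  0.35359339] [ 1.79979898e+02 -9.44108816e-02  6.01549759e+01] 0.013411767339045918 [-1.29044558  2.77787866  6.72751036] 29.484868347644806
top 476
52.0 0.0063 -0.012 0.014 | 54.0 0.0058 -0.012 0.012 | 56.0 0.0053 -0.012 0.01 | 58.0 0.0049 -0.012 0.008 | 60.0 0.0046 -0.011 0.006 | 62.0 0.0047 -0.012 0.007 | 64.0 0.005 -0.012 0.009 | 66.0 0.0055 -0.012 0.011 | 68.0 0.0061 -0.012 0.013 | 4
side 325
52.0 0.0048 -0.012 0.008 | 54.0 0.0044 -0.012 0.006 | 56.0 0.0041 -0.012 0.005 | 58.0 0.0042 -0.012 0.004 | 60.0 0.0045 -0.012 0.003 | 62.0 0.0046 -0.012 0.004 | 64.0 0.0047 -0.012 0.005 | 66.0 0.0047 -0.012 0.007 | 68.0 0.0049 -0.012 0.009 | 5
```

View pics/top2.png

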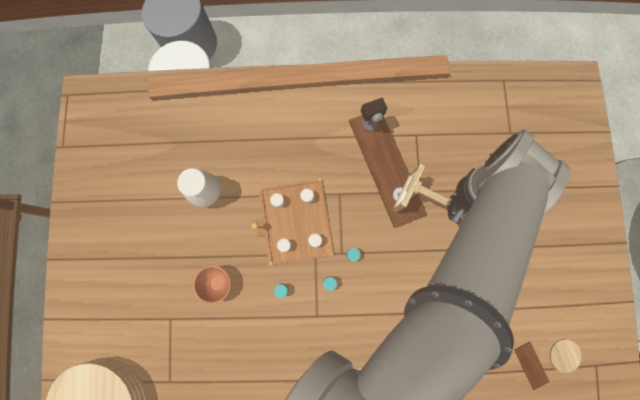

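The top view shows four props still apart in the tray at (277,200), (307,195), (284,246) and (315,240), with the vase and bowl where they were. The mirror is held at the peg (457,213) with its normal at about 60.5°, which is the bisector between the lens and the ball. I'll hand in.

```bash
python3 -c "
from plant import manip; print(manip.job_done())"
```

```text
the job is handed in; nothing more can be done
None
```

I handed the job in at about 20 s, but no pass or fail result came back. The four props stand upright at least 80 mm apart in the tray, and the gripper holds the mirror steady, reflecting the camera's view to within about 10 mm of the ball by my measurement. The vase and bowl were not touched.

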